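# Snap a detector unit into its carrier, then dock and clamp the pair in the vise

## Robot

A 6-joint arm with a two-finger parallel gripper is mounted at the origin on a cart in front of the work surface, level with it; the furniture and walls round the work are solid. World frame = base frame: x ahead of the robot, y to its left, z up, the work surface at z = 0. Lengths are in mm, angles in rad, forces in N, time in s.
With the tool pointing down it reaches from about 300 to 775 mm from the base axis. Payload 14.6 kg.
Tool frame: the origin (TCP) lies between the finger pads; the fingertips stand 17 mm ahead of it and the grasp point (between the pads) lies 2 mm behind it (manip.tip_reach is the distance from the TCP to the fingertips, in mm); z points along the fingers, y is the line along which they close (so a half turn about z gives the same grasp; the last joint's range is limited). The gripper opens to 94 mm and grips with 3 to 60 N. Pads are 16 mm wide; open, the fingers measure 119 mm over their backs; the gripper's body (75 mm by 177 mm) begins 78 mm behind the grasp point.
Start: joints at [1.076, 0.3, 1.521, -0, 1.321, -0.067], TCP at [228.175, 500.425, 222.446] pointing down, gripper open.
Joint ranges: [-3.03, 3.03], [-0.79, 2.21], [0.23, 2.52], [-1.04, 4.18], [0, 3.07], [-2.55, 2.55]. Speed limits (rad/s): [2.22, 2.22, 2.57, 3.14, 3.14, 3.14].

## Interface

Orientations are given as [roll, pitch, yaw] about the fixed x, y, z axes, in that order (R = Rz(yaw) Ry(pitch) Rx(roll)).
In Python, from cell import manip, viewer gives the robot as it stands.
- The arm moves only by the tool apply_moves, never from a script. Its argument "moves" is a list of rows, each a list of 3 entries, a list of its own where there are three numbers: the shift along the tool's x, y, z each as a share of 0.25 m, from -1 to 1, then the turn, a rotation vector about the tool's x, y, z each as a share of pi rad, from -1 to 1, then the closure, from 0 (fully open) to 1 (shut). In form: [[[dx, dy, dz], [wx, wy, wz], grip], ...]. A call has 1 to 12 rows; each row is the pose to reach, as a shift and turn from the pose commanded when the call began, along the tool's axes at that moment, turning the shorter way round; what a row does not reach only later rows make up. A row lasts 1/12 s, in which the tool goes at most 41.7 mm and 7.16 degrees, less where a joint would pass 70% of its speed; a pose out of reach is approached as far as the arm can. A call with a number of a shift or a turn outside -1 to 1 is refused whole. A call with a gripper value outside its range is refused whole. The fingers move at their own pace and stop on an object; "squeeze" is the grip in N (left out, the last holds). Time passes only in rows, so rows that repeat a pose let the fingers close. It gives the time, the measured TCP pose, the force, the opening and the grip force at its end, in the units of the state.
- manip.read_state(): the state, without advancing time (a new reading comes with each control period).
- viewer.camera(name): name is "side" or "top" or "wrist"; returns the picture (480x640x3 uint8, blue, green, red); there is no depth.
- viewer.camera_info(name): a dict with "camera_matrix" (3x3 intrinsics, pixels), "R" (3x3) and "t" (3): a world point X has camera coordinates R X + t. Camera axes: x right, y down, z forward; pixel columns grow to the right and rows downward; lengths in mm; the calibration is good to about 2 mm. A picture is of the moment at which its call begins: read the wrist's pose just before it. camera_info takes no time and is no camera call; for the wrist camera it gives the pose at the moment of the call.
- manip.sign_off(): hands the job in; it is judged then, once.
The state is a dict: "clock": time; "joints": joint angles; "qd": joint speeds; "effort": joint torques, N m; "eef_pos": TCP position; "eef_rot": TCP orientation; "wrist_force": force on the tool from outside, world axes, zero at the start; "moment": the same for the moment, N m; "finger_gap": finger opening in mm; "finger_force": force on a finger pad.
Only numpy, scipy, OpenCV 4.12 (cv2) and the standard library are available. Lean on these libraries where they do the work, as an engineer would, in place of code of your own. Each camera call takes 0.05 s, during which the arm holds its last target. There are 200 camera calls.

## Task

Slide the detector unit that lies before the open mouth of the aluminium carrier into it until it snaps fully home, while the carrier is still out of the vise. Then slide carrier and unit together along the rear fence into the vise until they meet its end stop, and turn the vise crank clockwise until the jaw holds the carrier firmly, feeling for the grip and not forcing it. Let go of everything and leave the other things on the bench where they are.

Things in the scene. Friction and masses are not known exactly. Their poses are not given: they have to be found in the camera images.
- detector_unit: Black puck on a white square tray, in front of the carrier's mouth, 0.06 kg. Tray 68 x 68 mm, 9 mm high, 12 mm cut off each corner at 45 degrees; centred on it a round black puck 46 mm across, from 10 to 34 mm high. Origin: centre of the underside; z up, x and y along the tray's edges. Any of its four sides may go in first.
- carrier: Loose aluminium U-frame without floor, about 0.4 kg, outside 90 mm wide (y), 20 mm high. Origin: on the bench plane, exactly where the unit's origin lies when home; x from the open mouth to the back wall. Side walls 72 mm apart inside, from x = -38 to +43.5 mm; back wall inner face x = +34, outer +43.5. Lips 17 to 20 mm up reach 5 mm over the tray edges: the unit only slides in, level.
- carrier_mouth (a point): Middle of the carrier's open mouth on the bench plane, x = -38 mm in its frame. 13 mm inside, a sprung brass roller stands 4 mm out of each side wall: the unit's front enters them against some 3 to 9 N, slides through, and at the end they snap behind its cut rear corners and hold it to the back wall, its rear edge 4 mm inside the mouth. It can jam if carrier and unit are askew.
- vise: Vise bolted to the bench. Origin on the bench plane, where the docked carrier's origin lies; x towards the rear fence, y along it to the end stop. Fence: face x = +43.5 mm, 30 mm high, y = -188 to +62. End stop: face y = +45, 30 mm high, x = -62 to +57. Grey gear body 56 x 60 mm, 50 mm high, centred at x = -101, y = 0, on an 8 mm high foot 96 mm long in y.
- dock (a point): Where the carrier's origin lies when fully docked (the vise's origin, same axes). The dock, between fence and jaw, is open on its -y side. The carrier starts before the fence about 138 mm to the -y side, its mouth to the vise's -x, 4 to 16 mm off the fence and slightly turned.
- vise_jaw: Sliding steel jaw, 14 x 76 mm, 3 to 27 mm high. Its origin is the vise's origin when the crank is at 0 and moves with it along the vise's x, towards the fence; clamping face at x = -49 mm in its own frame, so a docked carrier's mouth end is 11 mm away at crank 0.
- crank (a joint): Angle of the vise crank, rad, 0 to 2.5, growing clockwise from above; at 0 the arm points along the vise's -x. Each rad moves the jaw 7 mm to the fence; it meets a docked carrier at about 1.57. Friction 0.15 N m (3 N at the handle): it stays where it is left and keeps the jaw's grip. About 6 to 10 N at the handle grips firmly; over 20 N is forcing it.
- crank_grip (a point): Point on the crank's upright black handle, a post 15 mm across from 62 to 108 mm high, standing 50 mm from the crank's axis; this point is at 90 mm height. The flat steel crank arm below it is at 54 to 62 mm height.
- crank_axis (a point): Point on the vertical axis of the crank, at 85 mm height.
- other_unit: Bystander: a second detector unit of the same size with a pale puck side, to the front left of the vise. Origin: centre of the underside.
- spare_tray: Bystander: an empty white tray, 69 x 69 x 9 mm, near the robot. Origin: centre of the underside.
- tape: Bystander: a yellow roll of tape, 63 mm across, 19 mm high, behind the fence. Origin: centre of the underside.

How it is judged:
By the outcome, as a careful person would: the job done as asked, in the order asked, and still so for the second after the job is handed in, with the robot touching nothing.
It also fails if it takes over 72 s, if anything falls off the work surface, if the arm or the gripper's body presses on something with over 40 N, if the wrist force passes 120 N, or if a joint passes its speed limit or range.

## Working session

There is one attempt and no reset: what is moved stays moved. The work goes in short steps, Python scripts to look and compute and a tool call to move; the robot and the scene stay as the last step left them, time stands still between calls to the robot, and variables do not carry over. Pictures are saved under pics/ and viewed, at most 10 in all, crops included, and the job is handed in when it is done.

Besides the shell and the picture viewer there is one more tool, called as a command line: name --argument value ..., lists and objects as JSON in quotes. apply_moves: Moves the arm, as the interface text tells. Shift numbers are shares of 0.25 m and turn numbers shares of pi rad, none past 1 either way. Its arguments: {"type":"object","properties":{"moves":{"type":"array"},"squeeze":{"type":"number"}},"required":["moves"]}

```bash
ls; mkdir -p pics; python3 - <<'E'
from cell import manip, viewer
import cv2
print(manip.read_state())
for n in("top","side"):
    cv2.imwrite(f"pics/{n}0.png",viewer.camera(n)); i=viewer.camera_info(n); print(n,i)
E
```

```text
pics
{'clock': 0.0, 'joints': array([ 1.07640064e+00,  3.00475732e-01,  1.52159826e+00,  2.74056796e-05,
        1.32071591e+00, -6.65817476e-02]), 'qd': array([ 1.51353561e-03, -1.07070965e-03,  1.10134313e-03, -3.78919932e-06,
       -3.37578751e-04,  8.55564339e-04]), 'effort': array([-6.97155301e-04, -5.31798899e+01, -3.52729225e+01,  7.08265649e-02,
        2.44396616e-02, -9.28133227e-05]), 'eef_pos': array([228.05211356, 500.21284083, 221.8765187 ]), 'eef_rot': array([-3.14039983e+00, -1.06141778e-04,  2.71377185e+00]), 'wrist_force': array([-0.10174053, -0.107549  ,  0.04943507]), 'moment': array([-0.0390343 ,  0.01410657,  0.02345835]), 'finger_force': 0.0, 'finger_gap': 93.77903458190774}
top {'camera_matrix': array([[455.02236398,   0.        , 322.76552106],
       [  0.        , 455.02236398, 237.51188616],
       [  0.        ,   0.        ,   1.        ]]), 'R': array([[-0.02682929, -0.99952139,  0.01540077],
       [-0.99465484,  0.02515562, -0.1001446 ],
       [ 0.09970925, -0.01800526, -0.9948537 ]]), 't': array([  6.60998147, 563.84149669, 867.25202801])}
side {'camera_matrix': array([[446.6450695 ,   0.        , 324.98090298],
       [  0.        , 446.6450695 , 244.10889192],
       [  0.        ,   0.        ,   1.        ]]), 'R': array([[ 0.99654486, -0.08298029, -0.00355282],
       [-0.03945777, -0.43535709, -0.89939273],
       [ 0.07308512,  0.89642539, -0.43712709]]), 't': array([-586.69551735,  112.01687899,  835.8670426 ])}
```

View pics/top0.png

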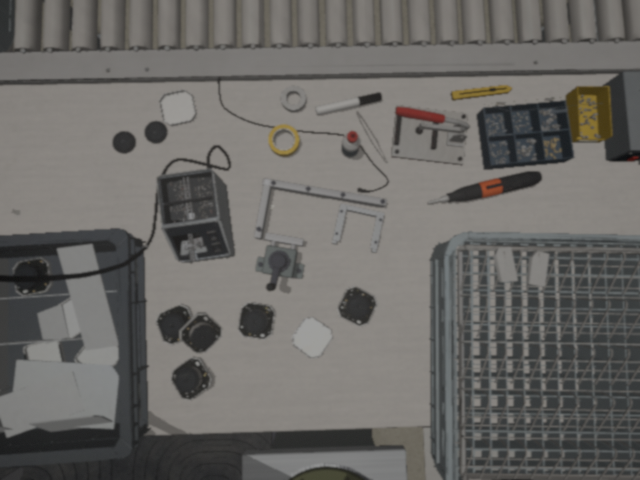

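View pics/side0.png

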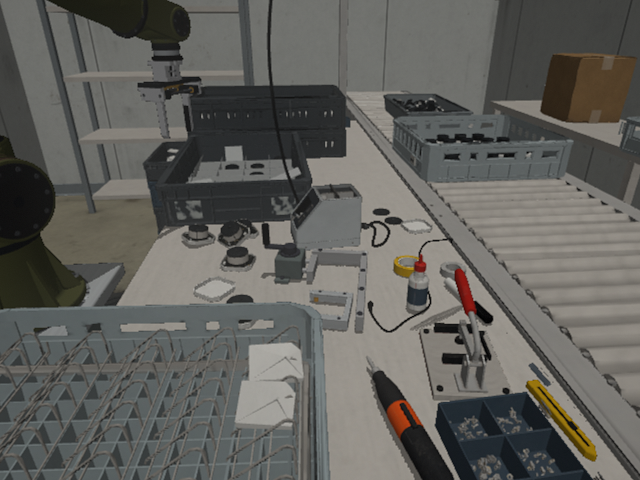

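The top view shows the fence running (265,182)–(386,205), the end stop at (262,210), the gear body at (278,262) and the crank handle at about (271,287). The carrier is at (358,228) with its mouth facing down, the unit at (357,306), the spare tray at (312,337), the other unit at (257,320) and the tape at (284,140). The side view agrees.

```bash
cat > h.py <<'E'
from cell import manip, viewer
import numpy as np, cv2
from scipy.spatial.transform import Rotation as Ro
def ray(i,uv,z):
    K,R,t=i["camera_matrix"],np.array(i["R"]),np.array(i["t"])
    uv=np.atleast_2d(np.array(uv,float)); d=(np.linalg.inv(K)@np.c_[uv,np.ones(len(uv))].T).T@R
    c=-R.T@t; return c+d*((z-c[2])/d[:,2])[:,None]
def proj(i,X):
    p=(i["camera_matrix"]@(np.array(i["R"])@np.array(X,float).T+np.array(i["t"])[:,None])).T
    return p[:,:2]/p[:,2:]
def rel(target,yaw,s=None):
    """shares of shift / turn from current commanded~measured pose to tool-down pose"""
    s=s or manip.read_state(); R=Ro.from_euler('xyz',s["eef_rot"])
    T=Ro.from_euler('xyz',[np.pi,0,yaw])
    return (R.inv().apply(np.array(target)-s["eef_pos"])/250).round(4),((R.inv()*T).as_rotvec()/np.pi).round(4)
E
python3 - <<'E'
from h import *
i=viewer.camera_info("top"); im=cv2.imread("pics/top0.png")
c=im[165:345,230:400]; cv2.imwrite("pics/c0.png",cv2.resize(c,None,fx=3.3,fy=3.3,interpolation=cv2.INTER_CUBIC))
for n,uv,z in [("fenceR",(386,203),30),("fenceL",(265,182),30),("carrier",(358,228),20),("unit",(357,306),34),("handle",(271,287),108),("body",(278,262),50),("tray",(312,337),9),("other",(257,320),34)]: print(n,ray(i,uv,z).round(0))
E
```

```text
fenceR [[ 629. -135.   30.]]
fenceL [[677. 104.  30.]]
carrier [[582. -79.  20.]]
unit [[429. -70.  34.]]
handle [[470.  87. 108.]]
body [[517.  79.  50.]]
tray [[370.  18.   9.]]
other [[408. 122.  34.]]
```

View pics/c0.png

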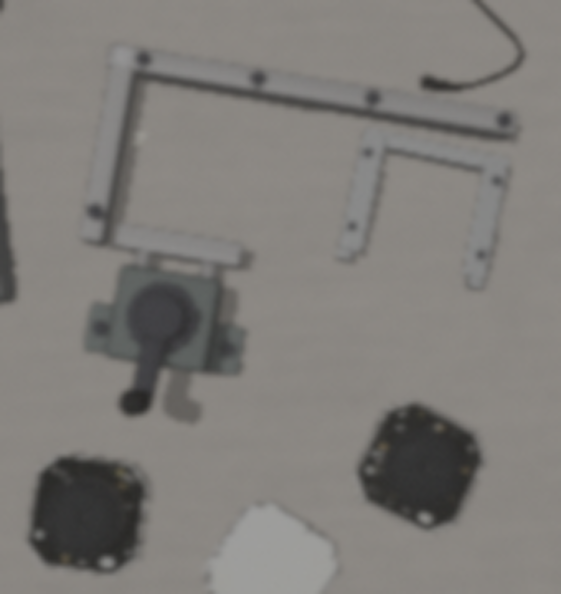

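The crop shows the vise turned by about −0.2 rad, the carrier just off the fence with its mouth facing the robot, and the unit turned by about 30°. The crank is at 0, with its handle at crop pixel (135,400). I'll move over the unit for a close look.

```bash
python3 - <<'E'
from h import *
print(rel([228,500,320],2.714),rel([480,-60,320],1.37), rel([400,200,320],2.0))
print(viewer.camera_info("wrist"))
E
```

```text
(array([-1.000e-04, -1.400e-03, -3.922e-01]), array([-0.0003, -0.    , -0.0001])) (array([-1.8466, -1.6213, -0.3906]), array([-3.000e-04,  2.000e-04,  4.277e-01])) (array([-1.1239, -0.8078, -0.3914]), array([-3.000e-04,  1.000e-04,  2.272e-01]))
{'camera_matrix': array([[356.68197934,   0.        , 320.9318802 ],
       [  0.        , 356.68197934, 237.7320205 ],
       [  0.        ,   0.        ,   1.        ]]), 'R': array([[ 0.41605792,  0.90933613, -0.00190144],
       [ 0.87059661, -0.39772745,  0.28961082],
       [ 0.26259733, -0.12215026, -0.9571426 ]]), 't': array([-548.18010485,  -30.54978578,  393.16108853])}
```

apply_moves --moves '[[[0, 0, -0.4], [0, 0, 0], 0], [[0, 0, -0.4], [0, 0, 0], 0], [[-0.95, -0.82, -0.4], [0, 0, 0.22], 0], [[-0.95, -0.82, -0.4], [0, 0, 0.22], 0], [[-0.95, -0.82, -0.4], [0, 0, 0.22], 0], [[-0.95, -0.82, -0.4], [0, 0, 0.22], 0], [[-0.95, -0.82, -0.4], [0, 0, 0.22], 0], [[-0.95, -0.82, -0.4], [0, 0, 0.22], 0], [[-0.95, -0.82, -0.4], [0, 0, 0.22], 0], [[-0.95, -0.82, -0.4], [0, 0, 0.22], 0], [[-0.95, -0.82, -0.4], [0, 0, 0.22], 0]]'

```text
clock: 1.02
eef_pos: [360.4, 212.4, 322.7]
eef_rot: [3.141, 0.001, 2.019]
wrist_force: [0.3, -0.1, -0.3]
finger_gap: 94.0
finger_force: 0.0
```

```bash
python3 - <<'E'
from h import *
print(rel([430,-60,330],1.37))
E
```

```text
(array([-1.1024, -0.2211, -0.0287]), array([2.000e-04, 1.000e-04, 2.065e-01]))
```

apply_moves --moves '[[[-1, -0.2, 0], [0, 0, 0.206], 0], [[-1, -0.2, 0], [0, 0, 0.206], 0], [[-1, -0.2, 0], [0, 0, 0.206], 0], [[-1, -0.2, 0], [0, 0, 0.206], 0], [[-1, -0.2, 0], [0, 0, 0.206], 0], [[-1, -0.2, 0], [0, 0, 0.206], 0], [[-1, -0.2, 0], [0, 0, 0.206], 0], [[-1, -0.2, 0], [0, 0, 0.206], 0]]'

```text
clock: 1.68
eef_pos: [423.6, -32.6, 321.9]
eef_rot: [-3.14, -0.0, 1.372]
wrist_force: [-0.2, 0.7, 0.4]
finger_gap: 94.2
finger_force: 0.0
```

```bash
python3 - <<'E'
from h import *
import json
i=viewer.camera_info("wrist"); im=viewer.camera("wrist"); cv2.imwrite("pics/w1.png",im)
np.savez("w1.npz",**{k:np.array(v) for k,v in i.items()})
print(manip.read_state()["eef_pos"],i["R"].round(2),(-i["R"].T@i["t"]).round(0))
E
```

```text
[423.394924   -31.22262513 322.07205644] [[ 0.98 -0.2  -0.  ]
 [-0.19 -0.94  0.29]
 [-0.06 -0.28 -0.96]] [441.  49. 484.]
```

View pics/w1.png

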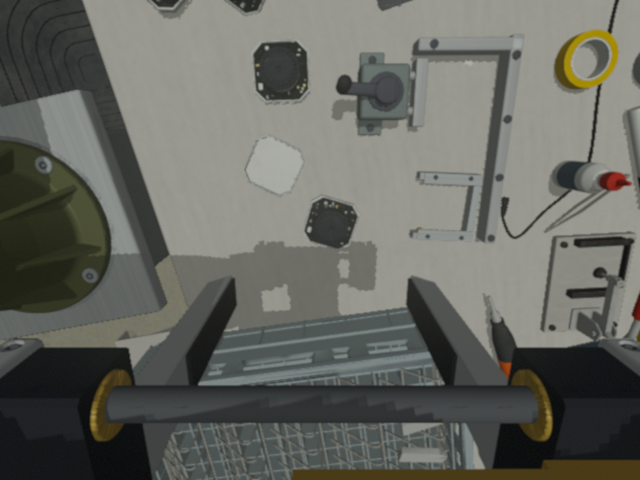

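The wrist view shows the unit at (331,221), the carrier at (420–480, 172–240), and the fence along about (512,40) to (490,240). The end stop is at (465,44), the jaw at (420,92), the crank hub at (383,90) and the handle at (345,84). I'll take a crop for the exact edges.

```bash
python3 - <<'E'
from h import *
i=dict(np.load("w1.npz")); im=cv2.imread("pics/w1.png")
c=cv2.resize(im[25:255,295:535],None,fx=2.6,fy=2.6,interpolation=cv2.INTER_CUBIC)
cl=cv2.createCLAHE(2,(4,4)); c=cv2.merge([cl.apply(x) for x in cv2.split(c)])
cv2.imwrite("pics/c1.png",c)
E
```

```text
(no output)
```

View pics/c1.png

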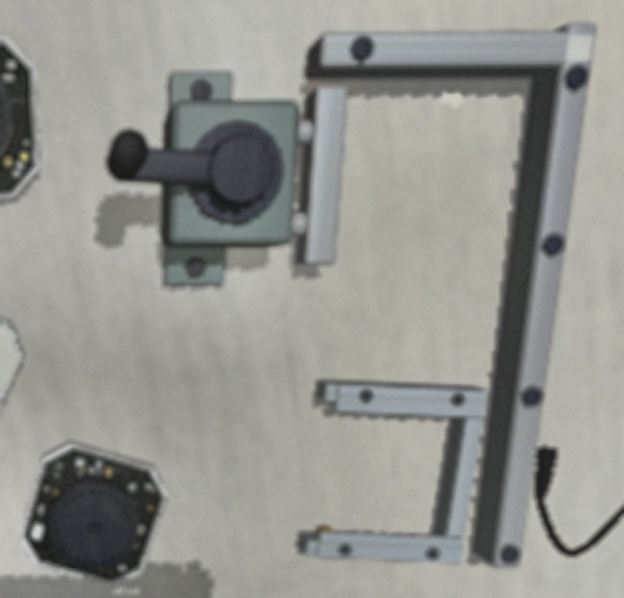

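```bash
python3 - <<'E'
from h import *
i=dict(np.load("w1.npz"))
P=lambda pts,z: ray(i,np.array(pts)/2.6+[295,25],z)[:,:2].round(1)
f=P([(555,72),(500,555)],30);e=P([(325,66),(550,67)],30)
print("fence",f,"ang y",np.arctan2(*(f[0]-f[1])[::1]), "endstop",e,np.arctan2(*(e[1]-e[0])[::-1]))
c=P([(335,386),(487,390),(462,562),(320,556)],20);print("carrier",c,np.linalg.norm(np.diff(c,axis=0),axis=1))
print("puck",P([(97,520)],34),"tray",P([(75,441),(166,492),(118,580),(27,530)],9))
print("handle",P([(130,153)],108),"hub",P([(246,163)],70), "jaw",P([(347,88),(335,263)],27))
E
```

```text
fence [[ 668.1   89.4]
 [ 629.7 -130.5]] ang y 0.17288162092965967 endstop [[568.9 111.9]
 [666.1  91.8]] -0.20391591794766922
carrier [[ 559.5  -30.1]
 [ 633.2  -46.9]
 [ 614.1 -134.3]
 [ 541.6 -116.4]] [75.59054174 89.46267378 74.67703797]
puck [[431.2 -70.4]] tray [[ 427.5  -33.4]
 [ 469.   -69.3]
 [ 435.5 -112.2]
 [ 393.2  -75.1]]
handle [[471.9  86.4]] hub [[521.3  76.9]] jaw [[578.3 101.6]
 [564.4  28.3]]
```

```bash
cat >> h.py <<'E'
O=np.array([620.,56.]); A=-0.19
def V(x,y,z): c,s=np.cos(A),np.sin(A); return [O[0]+c*x-s*y,O[1]+s*x+c*y,z]
def inV(p): d=np.array(p[:2])-O; c,s=np.cos(A),np.sin(A); return np.array([c*d[0]+s*d[1],-s*d[0]+c*d[1]]).round(1)
E
python3 - <<'E'
from h import *
s=manip.read_state()
print(inV(s["eef_pos"]),rel(V(0,-142,80),1.381),rel(V(0,-142,23),1.381))
E
```

```text
[-176.6 -122.8] (array([-0.0726,  0.7078,  0.9676]), array([-0.0003, -0.0001, -0.0021])) (array([-0.0727,  0.708 ,  1.1956]), array([-0.0003, -0.0001, -0.0021]))
```

apply_moves --moves '[[[-0.073, 0.708, 0.9], [0, 0, -0.002], 1], [[-0.073, 0.708, 0.9], [0, 0, -0.002], 1], [[-0.073, 0.708, 0.9], [0, 0, -0.002], 1], [[-0.073, 0.708, 0.9], [0, 0, -0.002], 1], [[-0.073, 0.708, 0.9], [0, 0, -0.002], 1], [[-0.073, 0.708, 0.9], [0, 0, -0.002], 1], [[-0.073, 0.708, 0.9], [0, 0, -0.002], 1], [[-0.073, 0.708, 0.9], [0, 0, -0.002], 1], [[-0.073, 0.708, 0.9], [0, 0, -0.002], 1]]'

```text
clock: 2.48
eef_pos: [593.0, -81.3, 95.4]
eef_rot: [-3.137, -0.0, 1.384]
wrist_force: [0.4, -0.6, 0.1]
finger_gap: 37.3
finger_force: 0.0
```

```bash
python3 - <<'E'
from h import *
s=manip.read_state()
print(inV(s["eef_pos"]),rel(V(0,-142,23),1.381))
i=viewer.camera_info("wrist"); im=viewer.camera("wrist"); cv2.imwrite("pics/w2.png",im); np.savez("w2.npz",**i)
E
```

```text
[  -0.6 -139.9] (array([-0.0085,  0.0035,  0.2896]), array([-0.0013, -0.0001,  0.001 ]))
```

View pics/w2.png

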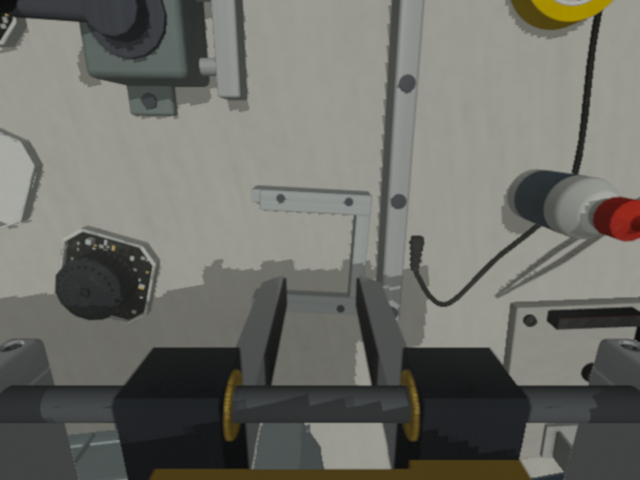

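The closer view shows the carrier with its upper outer edge at row 188, lower outer edge at row about 313, and back outer edge at about col 371. The fence edge is at col 388 and the bottle at (515–640, 205). The fingers are still closing.

```bash
python3 - <<'E'
from h import *
i=dict(np.load("w2.npz"))
for n,uv,z in [("up",(310,190),20),("low",(325,313),20),("back",(371,200),20),("backin",(352,250),20),("fence",(386,200),30),("fence2",(404,20),30),("mouth",(258,197),20),("bottle",(513,195),5),("cap",(600,215),80),("jaw",(245,90),27),("jawt",(240,5),27)]: print(n,inV(ray(i,uv,z)[0]))
print(rel(V(0,-142,23),1.381))
E
```

```text
up [ -7.7 -94.9]
low [   2.8 -186.7]
back [  33.4 -101.6]
backin [  21.5 -137.2]
fence [ 41.7 -99.6]
fence2 [46.1  2.8]
mouth [-42.8 -99.7]
bottle [ 136.3 -100.5]
cap [141.8 -97.4]
jaw [-46.1 -33.5]
jawt [-46.3  11. ]
(array([-0.0075,  0.0006,  0.2989]), array([-0.0002, -0.    ,  0.001 ]))
```

apply_moves --moves '[[[-0.008, 0, 0.1], [0, 0, 0], 1], [[-0.008, 0, 0.1], [0, 0, 0], 1], [[-0.008, 0, 0.1], [0, 0, 0], 1], [[-0.008, 0, 0.1], [0, 0, 0], 1], [[-0.008, 0, 0.298], [0, 0, 0], 1], [[-0.008, 0, 0.298], [0, 0, 0], 1], [[-0.008, 0, 0.298], [0, 0, 0], 1], [[-0.008, 0.04, 0.298], [0, 0, 0], 1], [[-0.008, 0.05, 0.298], [0, 0, 0], 1], [[-0.008, 0.06, 0.298], [0, 0, 0], 1], [[-0.008, 0.07, 0.298], [0, 0, 0], 1], [[-0.008, 0.075, 0.298], [0, 0, 0], 1]]'

```text
clock: 3.53
eef_pos: [611.8, -89.1, 23.8]
eef_rot: [3.141, -0.0, 1.382]
wrist_force: [-2.2, -0.0, 2.0]
finger_gap: 0.6
finger_force: 1.0
```

```bash
python3 - <<'E'
from h import *
s=manip.read_state(); print(inV(s["eef_pos"]),s["eef_pos"],s["wrist_force"])
E
```

```text
[  19.4 -144.1] [611.82290928 -89.14755568  23.77742075] [-2.24644288 -0.01208323  1.95362694]
```

apply_moves --moves '[[[0, 0.006, 0], [0, 0, 0], 1], [[0, 0.01, 0], [0, 0, 0], 1], [[0, 0.014, 0], [0, 0, 0], 1], [[0, 0.014, 0], [0, 0, 0], 1]]'

```text
clock: 3.87
eef_pos: [612.5, -89.2, 23.2]
eef_rot: [-3.134, 0.0, 1.382]
wrist_force: [-23.9, 5.4, 17.1]
finger_gap: 0.6
finger_force: 12.4
```

apply_moves --moves '[[[0, 0.004, 0], [0, 0, 0], 1], [[0, 0.004, 0], [0, 0, 0], 1]]'

```text
clock: 4.03
eef_pos: [612.6, -89.2, 23.2]
eef_rot: [-3.132, 0.0, 1.382]
wrist_force: [-31.7, 5.1, 23.1]
finger_gap: 0.3
finger_force: 16.3
```

```bash
sed -i 's/O=np.array(\[620.,56.\]); A=-0.19/O=np.array([619.,56.]); A=-0.187/' h.py; python3 - <<'E'
from h import *
u=inV([431.2,-70.4]); print(u)
print(rel(V(u[0],u[1]-60,150),1.384))
E
```

```text
[-161.  -159.1]
(array([-0.3022, -0.731 , -0.5002]), array([-0.0031,  0.    , -0.0006]))
```

apply_moves --moves '[[[0, -0.03, 0], [0, 0, 0], 1], [[0, -0.04, -0.15], [0, 0, 0], 1], [[0, -0.04, -0.3], [0, 0, 0], 1], [[-0.3, -0.73, -0.5], [-0.003, 0, 0], 0], [[-0.3, -0.73, -0.5], [-0.003, 0, 0], 0], [[-0.3, -0.73, -0.5], [-0.003, 0, 0], 0], [[-0.3, -0.73, -0.5], [-0.003, 0, 0], 0], [[-0.3, -0.73, -0.5], [-0.003, 0, 0], 0], [[-0.3, -0.73, -0.5], [-0.003, 0, 0], 0], [[-0.3, -0.73, -0.5], [-0.003, 0, 0], 0]]'

```text
clock: 4.87
eef_pos: [422.5, -129.8, 149.0]
eef_rot: [3.13, 0.0, 1.38]
wrist_force: [0.3, 0.5, 0.7]
finger_gap: 43.8
finger_force: 0.0
```

```bash
python3 - <<'E'
from h import *
s=manip.read_state(); print(s["eef_pos"],s["wrist_force"].round(1),s["finger_gap"])
i=viewer.camera_info("wrist"); im=viewer.camera("wrist"); np.savez("w3.npz",**i)
cv2.imwrite("pics/w3.png",im)
E
```

```text
[ 422.52668092 -129.78695202  148.99284061] [0.3 0.5 0.7] 43.79460867478004
```

View pics/w3.png

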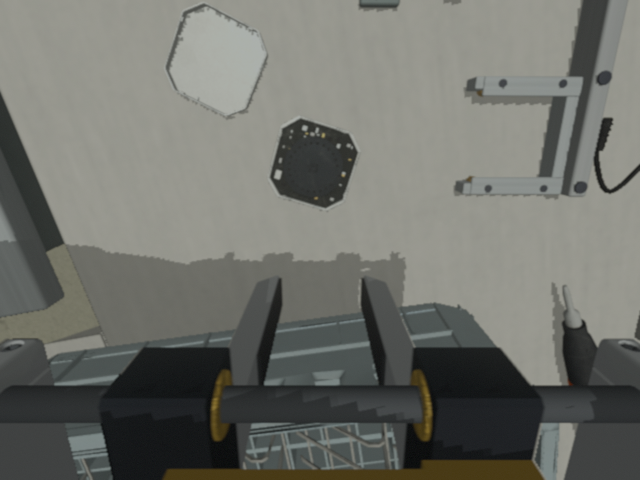

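The view shows the unit at (314,163), the carrier flush to the fence with its walls at rows 78–95 and 178–195, and the spare tray at (217,60).

```bash
python3 - <<'E'
from h import *
i=dict(np.load("w3.npz")); im=cv2.imread("pics/w3.png")
g=cv2.cvtColor(im,cv2.COLOR_BGR2GRAY); m=((g<85)*255).astype(np.uint8); m[:100]=0;m[225:]=0;m[:,:250]=0;m[:,390:]=0
m=cv2.morphologyEx(m,cv2.MORPH_CLOSE,np.ones((7,7)))
c=max(cv2.findContours(m,0,1)[0],key=cv2.contourArea); h=cv2.convexHull(c)[:,0]
w=ray(i,h,9.5)[:,:2].astype(np.float32); r=cv2.minAreaRect(w); print("unit",r,"V",inV(r[0]))
b=cv2.boxPoints(r); print([np.degrees(np.arctan2(*(b[(k+1)%4]-b[k])[::-1])).round(1) for k in range(4)], "vise",np.degrees(A))
for n,uv,z in [("upL",(475,78),20),("upR",(578,77),20),("lowL",(463,193),20),("lowR",(555,195),20),("back",(581,85),20),("back2",(563,190),20)]: print(n,inV(ray(i,uv,z)[0]))
print(manip.read_state()["eef_rot"],rel(V(*inV(r[0]),43),1.384))
E
```

```text
unit ((428.93841552734375, -74.21269226074219), (63.855506896972656, 63.73219299316406), 61.79949951171875) V [-162.5 -163.3]
[np.float32(-28.2), np.float32(61.8), np.float32(151.8), np.float32(-118.2)] vise -10.714310768946394
upL [-39.6 -98.8]
upR [ 38.5 -98.4]
lowL [ -38.9 -186.2]
lowR [  37.9 -188.3]
back [  42. -104.]
back2 [  43.8 -184.2]
[3.13028188e+00 2.96011750e-04 1.38111832e+00] (array([ 0.2218, -0.0237,  0.4219]), array([ 0.0036,  0.0001, -0.0009]))
```

```bash
python3 - <<'E'
from h import *
i=dict(np.load("w3.npz"));print(ray(i,[(314.5,165)],34))
print(rel([430,-72.5,39.5],1.079))
E
```

```text
[[430.60443668 -72.59352239  34.        ]]
(array([ 0.2294, -0.0211,  0.4359]), array([ 0.0036, -0.0005,  0.0962]))
```

apply_moves --moves '[[[0.229, -0.021, 0.25], [0.0036, 0, 0.096], 0], [[0.229, -0.021, 0.25], [0.0036, 0, 0.096], 0], [[0.229, -0.021, 0.25], [0.0036, 0, 0.096], 0], [[0.229, -0.021, 0.25], [0.0036, 0, 0.096], 0], [[0.229, -0.021, 0.3], [0.0036, 0, 0.096], 0], [[0.229, -0.021, 0.436], [0.0036, 0, 0.096], 0], [[0.229, -0.021, 0.436], [0.0036, 0, 0.096], 0], [[0.229, -0.021, 0.436], [0.0036, 0, 0.096], 0], [[0.229, -0.021, 0.436], [0.0036, 0, 0.096], 0]]'

```text
clock: 5.67
eef_pos: [430.1, -72.7, 40.2]
eef_rot: [-3.141, -0.001, 1.081]
wrist_force: [0.2, -0.3, 0.3]
finger_gap: 94.2
finger_force: 0.0
```

apply_moves --moves '[[[0, 0, 0], [0, 0, 0], 0.6], [[0, 0, 0], [0, 0, 0], 0.6], [[0, 0, 0], [0, 0, 0], 0.6], [[0, 0, 0], [0, 0, 0], 0.6], [[0, 0, 0], [0, 0, 0], 0.6], [[0, 0, 0], [0, 0, 0], 0.6], [[0, 0, 0], [0, 0, 0], 0.6], [[0, 0, 0], [0, 0, 0], 0.6]]' --squeeze 12

```text
clock: 6.33
eef_pos: [429.2, -72.3, 38.9]
eef_rot: [-3.139, -0.001, 1.08]
wrist_force: [-0.7, -0.2, 1.5]
finger_gap: 45.6
finger_force: 12.0
```

```bash
python3 - <<'E'
from h import *
print(inV(manip.read_state()["eef_pos"]),rel(V(-85,-143,39.5),1.384))
E
```

```text
[-162.6 -161.3] (array([ 0.1629,  0.2744, -0.0028]), array([-0.0007, -0.0004, -0.0967]))
```

apply_moves --moves '[[[0.04, 0.07, -0.002], [0, 0, -0.03], 0.6], [[0.08, 0.14, -0.002], [0, 0, -0.06], 0.6], [[0.12, 0.21, -0.002], [0, 0, -0.097], 0.6], [[0.163, 0.274, -0.002], [0, 0, -0.097], 0.6], [[0.163, 0.274, -0.002], [0, 0, -0.097], 0.6], [[0.163, 0.274, -0.002], [0, 0, -0.097], 0.6]]' --squeeze 25

```text
clock: 6.83
eef_pos: [509.0, -68.5, 39.0]
eef_rot: [-3.14, -0.002, 1.385]
wrist_force: [0.5, -0.3, 0.7]
finger_gap: 44.9
finger_force: 25.0
```

```bash
python3 - <<'E'
from h import *
s=manip.read_state(); print(inV(s["eef_pos"]),s["eef_pos"],s["eef_rot"])
i=viewer.camera_info("wrist"); np.savez("w4.npz",**i); im=viewer.camera("wrist"); t=viewer.camera("top")
cv2.imwrite("pics/w4.png",im); cv2.imwrite("pics/t4.png",t)
a=cv2.resize(im[160:400,130:530],(800,480)); cv2.imwrite("pics/c4.png",a)
E
```

```text
[ -84.9 -142.8] [509.00861019 -68.52316952  38.96070704] [-3.13958535e+00 -1.70766106e-03  1.38495043e+00]
```

View pics/c4.png

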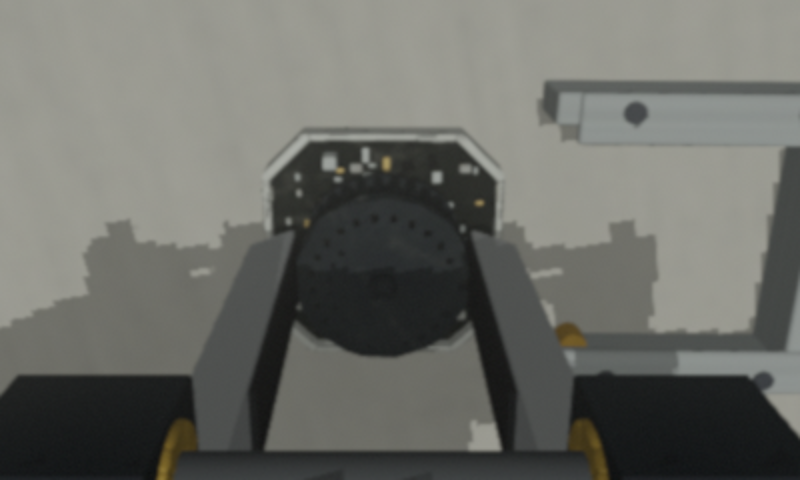

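The crop shows the unit held square with its far tray edge at row 130 and near edge at row 349. The carrier lips' inner edges are at rows 145 and 350, and a brass roller shows at (570,335).

```bash
python3 - <<'E'
from h import *
i=dict(np.load("w4.npz"))
for n,uv,z in [("tfar1",(305,130),9),("tfar2",(460,130),9),("tnear",(325,348),9),("tnear2",(430,348),9),("left",(265,200),9),("right",(502,200),9),("lipU1",(585,145),20),("lipU2",(780,145),20),("lipL",(600,350),20),("lipL2",(770,350),20),("outU",(590,93),20),("outU2",(790,92),20),("mouth",(560,110),20)]:
    print(n,inV(ray(i,np.array([uv])/2+[130,160],z)[0]))
print(rel(V(-40,-143,39.5),1.384))
E
```

```text
tfar1 [-105.8 -109.9]
tfar2 [ -62.6 -109.9]
tnear [-101.8 -179. ]
tnear2 [ -69.6 -178.9]
left [-117.9 -130.7]
right [ -49.9 -130.6]
lipU1 [ -30.7 -111.1]
lipU2 [  20.7 -111. ]
lipL [ -21.3 -172.7]
lipL2 [  27.7 -172.6]
outU [-30.6 -97.1]
outU2 [ 21.  -96.8]
mouth [ -38.  -101.6]
(array([ 1.000e-04,  1.832e-01, -2.300e-03]), array([-0.0008, -0.0005,  0.0002]))
```

apply_moves --moves '[[[0.01, 0.02, -0.001], [0, 0, 0], 0.6], [[0.01, 0.05, -0.001], [0, 0, 0], 0.6], [[0.01, 0.07, -0.001], [0, 0, 0], 0.6], [[0.01, 0.09, -0.001], [0, 0, 0], 0.6], [[0.01, 0.11, -0.001], [0, 0, 0], 0.6], [[0.01, 0.13, -0.001], [0, 0, 0], 0.6], [[0.01, 0.15, -0.001], [0, 0, 0], 0.6], [[0.01, 0.17, -0.001], [0, 0, 0], 0.6]]' --squeeze 30

```text
clock: 7.6
eef_pos: [551.1, -74.1, 39.2]
eef_rot: [-3.139, -0.002, 1.385]
wrist_force: [-1.8, 0.4, -1.1]
finger_gap: 45.0
finger_force: 30.0
```

```bash
python3 - <<'E'
from h import *
s=manip.read_state(); print(inV(s["eef_pos"]),s["eef_rot"],s["moment"],rel(V(-5,-140.5,39.5),1.384))
E
```

```text
[ -42.5 -140.4] [-3.13858870e+00 -1.75413603e-03  1.38485315e+00] [ 0.14273926  0.62867588 -0.03368079] (array([-0.0005,  0.1501, -0.0017]), array([-0.001 , -0.0006,  0.0003]))
```

apply_moves --moves '[[[0, 0.02, 0], [0, 0, 0], 0.6], [[0, 0.04, 0], [0, 0, 0], 0.6], [[0, 0.06, 0], [0, 0, 0], 0.6], [[0, 0.08, 0], [0, 0, 0], 0.6], [[0, 0.1, 0], [0, 0, 0], 0.6], [[0, 0.12, 0], [0, 0, 0], 0.6], [[0, 0.135, 0], [0, 0, 0], 0.6], [[0, 0.145, 0], [0, 0, 0], 0.6]]'

```text
clock: 8.27
eef_pos: [587.5, -80.9, 39.6]
eef_rot: [-3.141, -0.002, 1.385]
wrist_force: [0.1, 1.3, -1.3]
finger_gap: 45.0
finger_force: 30.0
```

apply_moves --moves '[[[0, 0.008, 0], [0, 0, 0], 0.6], [[0, 0.016, 0], [0, 0, 0], 0.6]]'

```text
clock: 8.43
eef_pos: [590.8, -81.6, 39.5]
eef_rot: [-3.14, -0.001, 1.385]
wrist_force: [-1.5, 0.9, 0.2]
finger_gap: 45.3
finger_force: 30.0
```

apply_moves --moves '[[[0, 0.006, 0], [0, 0, 0], 0.6], [[0, 0.006, 0], [0, 0, 0], 0.6]]'

```text
clock: 8.6
eef_pos: [591.6, -81.7, 39.2]
eef_rot: [-3.138, -0.002, 1.385]
wrist_force: [-4.3, 0.5, 1.2]
finger_gap: 45.0
finger_force: 30.0
```

apply_moves --moves '[[[0, 0.006, 0], [0, 0, 0], 0.6], [[0, 0.006, 0], [0, 0, 0], 0.6]]'

```text
clock: 8.77
eef_pos: [591.8, -81.7, 38.9]
eef_rot: [-3.134, -0.002, 1.385]
wrist_force: [-13.1, 3.0, 5.9]
finger_gap: 45.0
finger_force: 30.0
```

```bash
python3 - <<'E'
from h import *
s=manip.read_state(); print(inV(s["eef_pos"]),s["wrist_force"])
i=viewer.camera_info("wrist"); np.savez("w5.npz",**i); im=viewer.camera("wrist")
cv2.imwrite("pics/w5.png",im)
cv2.imwrite("pics/c5.png",cv2.resize(im[160:400,180:500],(800,600)))
E
```

```text
[  -1.1 -140.3] [-13.06400821   3.02028781   5.90738793]
```

View pics/c5.png

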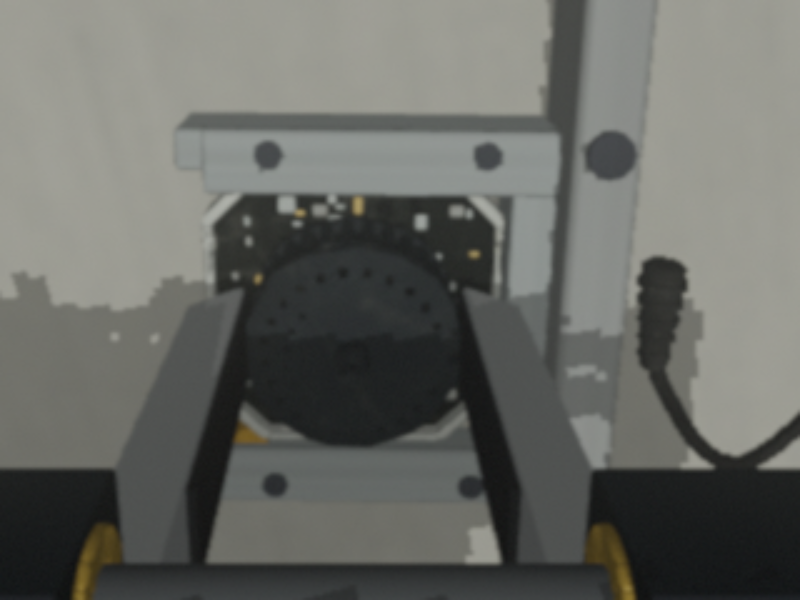

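The unit appears to be home: the brass roller at (243,434) sits behind the cut rear corner, and the tray's front edge at col 502 is close to the back wall. I'll check the numbers.

```bash
python3 - <<'E'
from h import *
i=dict(np.load("w5.npz"))
for n,uv,z in [("left",(206,250),9),("right",(503,250),9),("mouth",(176,150),17),("backin",(508,230),20),("backout",(557,180),20),("fence",(583,180),30),("fence0",(578,40),30),("outU",(210,128),20),("outU2",(550,130),20),("backin0",(506,270),5)]:
    print(n,inV(ray(i,np.array([uv])/2.5+[180,160],z)[0]))
E
```

```text
left [ -34.4 -128.3]
right [  33.8 -128.1]
mouth [ -38.2 -102.6]
backin [  32.8 -119.5]
backout [  42.5 -108.3]
fence [  45.4 -105.4]
fence0 [ 42.4 -77.7]
outU [-30.2 -97.2]
outU2 [ 40.4 -97.5]
backin0 [  35.5 -134.6]
```

apply_moves --moves '[[[0.03, -0.004, 0], [0, 0, 0], 0.6], [[0.07, -0.004, 0], [0, 0, 0], 0.6], [[0.11, -0.004, 0], [0, 0, 0], 0.6], [[0.15, -0.004, 0], [0, 0, 0], 0.6], [[0.19, -0.004, 0], [0, 0, 0], 0.6], [[0.2, -0.004, 0], [0, 0, 0], 0.6]]'

```text
clock: 9.32
eef_pos: [601.4, -31.6, 39.1]
eef_rot: [-3.138, -0.001, 1.386]
wrist_force: [-5.6, -3.5, -1.8]
finger_gap: 44.7
finger_force: 30.0
```

```bash
python3 - <<'E'
from h import *
s=manip.read_state(); f=s["wrist_force"]; print(inV(s["eef_pos"]),s["eef_pos"],s["eef_rot"],"Fv",inV(f[:2]+O),f[2],s["moment"])
E
```

```text
[ -1.  -89.4] [601.37717269 -31.62675538  39.07146445] [-3.13817118e+00 -1.43432231e-03  1.38562888e+00] Fv [-4.9 -4.5] -1.7997275073658154 [-0.48275467  1.34879445 -0.13626965]
```

apply_moves --moves '[[[0.04, 0, 0], [0, 0, 0], 0.6], [[0.08, 0, 0], [0, 0, 0], 0.6], [[0.12, 0, 0], [0, 0, 0], 0.6], [[0.16, 0, 0], [0, 0, 0], 0.6], [[0.2, 0, 0], [0, 0, 0], 0.6], [[0.24, 0, 0], [0, 0, 0], 0.6], [[0.28, 0, 0], [0, 0, 0], 0.6], [[0.3, 0, 0], [0, 0, 0], 0.6]]'

```text
clock: 9.98
eef_pos: [615.8, 42.4, 39.5]
eef_rot: [-3.14, -0.002, 1.386]
wrist_force: [-4.6, -2.2, -2.8]
finger_gap: 44.9
finger_force: 30.0
```

apply_moves --moves '[[[0.01, 0, 0], [0, 0, 0], 0.6], [[0.02, 0, 0], [0, 0, 0], 0.6], [[0.03, 0, 0], [0, 0, 0], 0.6], [[0.04, 0, 0], [0, 0, 0], 0.6]]'

```text
clock: 10.32
eef_pos: [617.5, 50.7, 39.6]
eef_rot: [-3.14, -0.002, 1.385]
wrist_force: [-5.2, -1.2, -3.1]
finger_gap: 45.0
finger_force: 30.0
```

```bash
python3 - <<'E'
from h import *
s=manip.read_state(); f=s["wrist_force"]; print(inV(s["eef_pos"]),s["eef_rot"],"Fv",inV(f[:2]+O),f[2])
E
```

```text
[-0.5 -5.5] [-3.13965231e+00 -1.52272047e-03  1.38468436e+00] Fv [-4.9 -2.1] -3.0669233004744165
```

apply_moves --moves '[[[0.01, 0, 0], [0, 0, 0], 0.6], [[0.018, 0, 0], [0, 0, 0], 0.6], [[0.022, 0, 0], [0, 0, 0], 0.6]]'

```text
clock: 10.57
eef_pos: [618.5, 56.2, 39.6]
eef_rot: [-3.14, -0.002, 1.385]
wrist_force: [-5.3, -1.0, -2.9]
finger_gap: 44.7
finger_force: 30.0
```

apply_moves --moves '[[[0.005, 0, 0], [0, 0, 0], 0.6], [[0.008, 0, 0], [0, 0, 0], 0.6]]'

```text
clock: 10.73
eef_pos: [618.9, 58.1, 39.6]
eef_rot: [-3.14, -0.002, 1.385]
wrist_force: [-5.2, -1.3, -2.3]
finger_gap: 45.1
finger_force: 30.0
```

```bash
python3 - <<'E'
from h import *
s=manip.read_state(); f=s["wrist_force"]; print(inV(s["eef_pos"]),s["eef_rot"],"Fv",inV(f[:2]+O),f[2])
E
```

```text
[-0.5  2.1] [-3.13972419e+00 -1.63397951e-03  1.38470194e+00] Fv [-4.8 -2.2] -2.302380694593179
```

Not in contact yet, so I'll continue in small steps.

apply_moves --moves '[[[0.004, 0, 0], [0, 0, 0], 0.6], [[0.008, 0, 0], [0, 0, 0], 0.6]]'

```text
clock: 10.9
eef_pos: [619.3, 60.0, 39.7]
eef_rot: [-3.14, -0.002, 1.385]
wrist_force: [-5.2, -3.4, -1.3]
finger_gap: 44.9
finger_force: 30.0
```

apply_moves --moves '[[[0.003, 0, 0], [0, 0, 0], 0.6], [[0.006, 0, 0], [0, 0, 0], 0.6]]'

```text
clock: 11.07
eef_pos: [619.6, 61.1, 39.9]
eef_rot: [-3.14, -0.001, 1.385]
wrist_force: [-6.9, -5.8, 0.7]
finger_gap: 45.1
finger_force: 30.0
```

```bash
python3 - <<'E'
from h import *
s=manip.read_state(); f=s["wrist_force"]; print(inV(s["eef_pos"]),s["eef_rot"],"Fv",inV(f[:2]+O),f[2])
E
```

```text
[-0.4  5.1] [-3.13988345e+00 -8.95751207e-04  1.38469012e+00] Fv [-5.7 -7. ] 0.7339778245217095
```

apply_moves --moves '[[[0.004, 0, 0], [0, 0, 0], 0.6], [[0.004, 0, 0], [0, 0, 0], 0.6]]'

```text
clock: 11.23
eef_pos: [619.7, 61.7, 40.0]
eef_rot: [-3.14, -0.0, 1.385]
wrist_force: [-7.5, -6.8, 1.8]
finger_gap: 44.7
finger_force: 30.0
```

```bash
python3 - <<'E'
from h import *
s=manip.read_state(); f=s["wrist_force"]; print(inV(s["eef_pos"]),s["eef_rot"],"Fv",inV(f[:2]+O),f[2])
i=viewer.camera_info("wrist"); np.savez("w6.npz",**i); im=viewer.camera("wrist"); cv2.imwrite("pics/w6.png",im)
g=cv2.cvtColor(im,cv2.COLOR_BGR2GRAY)
p=proj(i,[V(0,y,20) for y in range(15,60)])
for x in (-15,0,12):
    p=proj(i,[V(x,y,20) for y in range(20,66)]).round().astype(int); print(x,[int(g[v,u]) for u,v in p])
E
```

```text
[-0.4  5.7] [-3.13977632e+00 -2.71765652e-04  1.38468939e+00] Fv [-6.1 -8.1] 1.7640540091513472
-15 [42, 48, 51, 46, 45, 52, 53, 54, 60, 62, 137, 172, 162, 153, 156, 156, 155, 157, 150, 117, 86, 93, 117, 148, 127, 141, 145, 146, 149, 150, 151, 149, 148, 150, 152, 154, 151, 141, 108, 99, 99, 98, 114, 162, 164, 166]
0 [58, 57, 55, 49, 47, 41, 50, 50, 53, 59, 113, 116, 124, 154, 156, 156, 155, 158, 157, 154, 154, 156, 157, 152, 128, 144, 146, 146, 150, 152, 151, 149, 150, 151, 153, 154, 151, 139, 105, 100, 99, 98, 122, 163, 165, 165]
12 [47, 41, 41, 42, 43, 48, 48, 50, 50, 53, 53, 68, 112, 156, 156, 156, 156, 158, 156, 153, 154, 156, 157, 127, 128, 145, 146, 147, 151, 152, 150, 150, 150, 151, 153, 154, 150, 137, 104, 100, 100, 99, 121, 163, 165, 164]
```

apply_moves --moves '[[[0.006, -0.003, 0], [0, 0, 0], 0.6], [[0.01, -0.003, 0], [0, 0, 0], 0.6]]'

```text
clock: 11.45
eef_pos: [619.8, 62.7, 40.6]
eef_rot: [-3.141, 0.002, 1.385]
wrist_force: [-10.1, -22.8, 9.6]
finger_gap: 44.6
finger_force: 30.0
```

```bash
python3 - <<'E'
from h import *
s=manip.read_state(); f=s["wrist_force"]; print(inV(s["eef_pos"]),s["eef_rot"],"Fv",inV(f[:2]+O),f[2])
i=viewer.camera_info("wrist"); np.savez("w7.npz",**i); im=viewer.camera("wrist"); cv2.imwrite("pics/w7.png",im)
for n in ("w6","w7"):
    i=dict(np.load(n+".npz"));g=cv2.cvtColor(cv2.imread(f"pics/{n}.png"),cv2.COLOR_BGR2GRAY).astype(np.float32)
    for x,z in ((-15,20),(0,20),(12,20),(0,9)):
        ys=np.arange(20,66,.5); p=proj(i,[V(x,y,z) for y in ys]).astype(np.float32)
        v=cv2.remap(g,p[:,0].copy(),p[:,1].copy(),1).ravel(); d=np.abs(np.diff(v)); k=np.argsort(-d)[:6]
        print(n,x,z,sorted((float(ys[j]),int(d[j])) for j in k))
E
```

```text
[-0.4  6.7] [-3.14118455e+00  1.93103793e-03  1.38461407e+00] Fv [ -5.7 -24.3] 9.644389165423405
w6 -15 20 [(29.0, 22), (29.5, 38), (30.0, 29), (41.5, 19), (61.5, 19), (62.0, 25)]
w6 0 20 [(29.5, 17), (31.5, 18), (32.0, 20), (57.5, 16), (61.5, 22), (62.0, 23)]
w6 12 20 [(31.0, 26), (31.5, 35), (32.0, 26), (42.5, 17), (61.5, 23), (62.0, 23)]
w6 0 9 [(25.5, 17), (26.0, 18), (28.0, 16), (28.5, 19), (60.0, 23), (60.5, 18)]
w7 -15 20 [(29.5, 30), (30.0, 35), (30.5, 19), (41.5, 16), (62.0, 27), (62.5, 17)]
w7 0 20 [(29.5, 17), (31.5, 17), (32.0, 17), (57.5, 17), (61.5, 18), (62.0, 26)]
w7 12 20 [(31.0, 26), (31.5, 37), (32.0, 23), (42.5, 19), (61.5, 19), (62.0, 25)]
w7 0 9 [(26.0, 17), (28.0, 16), (28.5, 16), (55.5, 16), (60.0, 24), (60.5, 26)]
```

apply_moves --moves '[[[-0.008, 0.003, 0], [0, 0, 0], 0.6], [[-0.008, 0.002, 0], [0, 0, 0], 0.42], [[-0.008, 0, 0], [0, 0, 0], 0.42], [[-0.008, 0, 0], [0, 0, 0], 0.42], [[-0.008, 0, -0.1], [0, 0, 0], 0.42], [[-0.008, 0, -0.22], [0, 0, 0], 0.42], [[-0.008, 0, -0.36], [0, 0, 0], 0.42], [[-0.008, 0, -0.52], [0, 0, 0], 0.42], [[-0.008, 0, -0.6], [0, 0, 0], 0.42], [[-0.008, 0, -0.6], [0, 0, 0], 0.42]]'

```text
clock: 12.33
eef_pos: [621.4, 63.3, 195.7]
eef_rot: [3.134, -0.004, 1.385]
wrist_force: [0.4, 0.9, -0.1]
finger_gap: 54.7
finger_force: 0.0
```

```bash
python3 - <<'E'
from h import *
s=manip.read_state(); print(inV(s["eef_pos"]),s["wrist_force"].round(1),s["finger_gap"])
i=viewer.camera_info("wrist"); im=viewer.camera("wrist"); np.savez("w8.npz",**i); cv2.imwrite("pics/w8.png",im)
# handle in top view: darkest blob near the known place
E
```

```text
[1.  7.6] [ 0.4  0.9 -0.1] 54.702284230456314
```

View pics/w8.png

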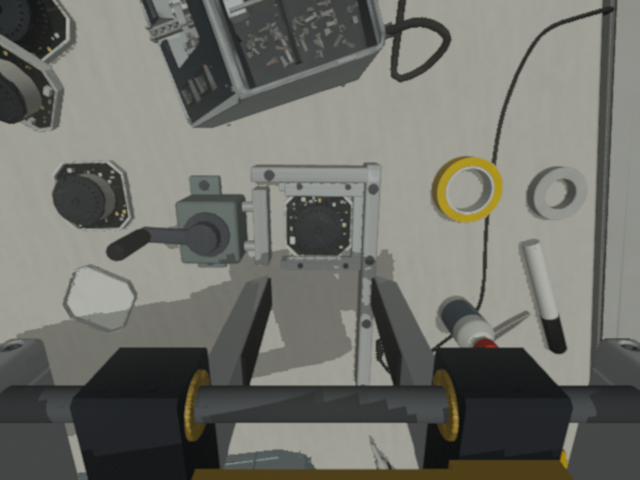

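Carrier and unit sit against the end stop and fence at (318,225). The jaw is still open at col 260, the crank hub is at (207,235), and the handle leans from its base at (145,237) to its top at (118,246). The tester box is at top left, so I'll check its height before approaching the handle.

```bash
python3 - <<'E'
from h import *
a=viewer.camera_info("top"); b=dict(np.load("w8.npz"))
M=lambda i:i["camera_matrix"]@np.c_[i["R"],i["t"]]
def tri(p,q): X=cv2.triangulatePoints(M(a),M(b),np.float64(p),np.float64(q)).ravel(); return (X[:3]/X[3]).round(0)
X=tri((217,172),(382,45)); print("box rim",X,inV(X))
X=tri((232,251),(198,127)); print("box front low",X,inV(X))
print("handle",tri((271,287),(118,246)),ray(b,[(118,246)],108),V(-151,1,0),"hub",ray(b,[(208,232)],70),V(-101,1,0))
print(rel(V(-151,1,150),2.954))
E
```

```text
box rim [712. 210. -20.] [ 62.7 168.6]
box front low [540. 166.  51.] [-98.1  93.4]
handle [470.  89.  96.] [[476.6329821   92.95386167 108.        ]] [np.float64(470.81838685440044), np.float64(85.05528395262874), 0] hub [[530.34877716  82.64576459  70.        ]] [np.float64(519.94670645123), np.float64(75.75968211133994), 0]
(array([-0.0253, -0.6051,  0.1674]), array([ 1.800e-03,  2.000e-04, -4.994e-01]))
```

```bash
python3 - <<'E'
from h import *
a=viewer.camera_info("side"); im=cv2.imread("pics/side0.png")
for x,y in ((560,170),(660,170),(600,250)):
    print(x,y,[(z,proj(a,[[x,y,z]])[0].round(0).tolist()) for z in (0,60,100,140,180)])
E
```

```text
560 170 [(0, [306.0, 251.0]), (60, [306.0, 227.0]), (100, [305.0, 211.0]), (140, [305.0, 193.0]), (180, [305.0, 176.0])]
660 170 [(0, [350.0, 249.0]), (60, [350.0, 226.0]), (100, [350.0, 209.0]), (140, [351.0, 192.0]), (180, [351.0, 174.0])]
600 250 [(0, [321.0, 236.0]), (60, [321.0, 213.0]), (100, [321.0, 198.0]), (140, [321.0, 181.0]), (180, [321.0, 165.0])]
```

```bash
python3 - <<'E'
from h import *
print(rel(V(-149,3,155),2.954))
E
```

```text
(array([-0.0172, -0.5971,  0.1474]), array([ 1.800e-03,  2.000e-04, -4.994e-01]))
```

apply_moves --moves '[[[-0.017, -0.2, 0], [0.002, 0, -0.499], 0.4], [[-0.017, -0.4, 0], [0.002, 0, -0.499], 0.4], [[-0.017, -0.597, 0.05], [0.002, 0, -0.499], 0.4], [[-0.017, -0.597, 0.147], [0.002, 0, -0.499], 0.4], [[-0.017, -0.597, 0.147], [0.002, 0, -0.499], 0.4], [[-0.017, -0.597, 0.147], [0.002, 0, -0.499], 0.4], [[-0.017, -0.597, 0.147], [0.002, 0, -0.499], 0.4], [[-0.017, -0.597, 0.147], [0.002, 0, -0.499], 0.4], [[-0.017, -0.597, 0.147], [0.002, 0, -0.499], 0.4], [[-0.017, -0.597, 0.147], [0.002, 0, -0.499], 0.4], [[-0.017, -0.597, 0.147], [0.002, 0, -0.499], 0.4], [[-0.017, -0.597, 0.147], [0.002, 0, -0.499], 0.4]]'

```text
clock: 13.38
eef_pos: [471.4, 86.5, 151.9]
eef_rot: [-3.139, -0.007, 2.891]
wrist_force: [-0.0, -0.4, -1.2]
finger_gap: 56.2
finger_force: 0.0
```

apply_moves --moves '[[[0, 0, 0], [0, 0, -0.02], 0.4], [[0, 0, 0], [0, 0, -0.02], 0.4], [[0, 0, 0], [0, 0, -0.02], 0.4]]'

```text
clock: 13.63
eef_pos: [471.5, 86.5, 152.3]
eef_rot: [-3.139, -0.007, 2.945]
wrist_force: [0.0, 0.4, -0.0]
finger_gap: 56.4
finger_force: 0.0
```

```bash
python3 - <<'E'
from h import *
s=manip.read_state(); print(inV(s["eef_pos"]),s["eef_pos"],s["eef_rot"],s["finger_gap"])
i=viewer.camera_info("wrist"); im=viewer.camera("wrist"); np.savez("w9.npz",**i); cv2.imwrite("pics/w9.png",im)
print("expect handle",proj(i,[V(-151,1,62),V(-151,1,108),V(-101,1,62)]).round())
g=cv2.cvtColor(im,cv2.COLOR_BGR2GRAY); b=cv2.resize(g[100:420,200:440],(60,80),interpolation=cv2.INTER_AREA)
for r in b[::2]: print(''.join(" .:-=+*#%@"[9-int(v)*10//200 if v<200 else 0] for v in r))
E
```

```text
[-150.6    2.5] [471.52299104  86.49170778 152.29431084] [-3.13926781 -0.00671567  2.9454124 ] 56.358806164677425
expect handle [[321. 248.]
 [321. 271.]
 [322. 309.]]
::::::::    ..............................................-#
:::::::::      :.............:.++=+**==*==*##*:...........:*
::::::::::     ..............-**+=+#*****+*####*:.........:-
:::::::::::    ............::+*###************.+-...........
::::::::::::  .............:-**##*************##-...........
:::::::::::::.:.............:*##***************#:...........
   .::::::::--.............::*##***************#-...........
     :::::::---..............**+**************##:...........
::.   :::::----:............:*####***********##*:...........
....::-----------...........:=#=**##**#*#**++-*:............
------------------.............-#+++########*:..............
-------------------..----------------.......................
-------------------------------------.......................
-------------------------------------.......................
-------------------------------------.......................
-----------------
[... 807 characters left out ...]
========++-++*%%%*++++++:..=+
....-++++++*###=....:::::::::::::::::::::=+-:*%%%+++++++:.:+
...-+++++++####...-+=-::----------------=++::-%%%#+++++++-.=
*.=+++++++#%%%-...:::=+-:+=+*=##*#**=:++::==***%%%#+++++++-:
#++++++++*#%%*....:...-#####%%%#######+.::=::::#%%%*+++++++*
%*+++++++*%%%:....:=+:-#*%%%%%%%%%%#=*+.++=:::.=%%%*+++++++#
**+++++++*%%+.....::..-#%%##########+#+.::=:::..#%#++++++++#
**+++++++*##.......:..-**#############=..:=:::..-%#++++++++*
############################################################
######################################################******
#**#****************************************************++++
********************************************************++++
```

```bash
python3 - <<'E'
from h import *
print(rel(V(-151,1.5,95),2.954))
E
```

```text
(array([ 0.0004, -0.0037,  0.2299]), array([-0.0007, -0.0021, -0.0028]))
```

apply_moves --moves '[[[0, -0.004, 0.1], [0, -0.002, -0.003], 0.4], [[0, -0.004, 0.2], [0, -0.002, -0.003], 0.4], [[0, -0.004, 0.23], [0, -0.002, -0.003], 0.4], [[0, -0.004, 0.23], [0, -0.002, -0.003], 0.4], [[0, -0.004, 0.23], [0, -0.002, -0.003], 0.9], [[0, -0.004, 0.23], [0, -0.002, -0.003], 0.9], [[0, -0.004, 0.23], [0, -0.002, -0.003], 0.9], [[0, -0.004, 0.23], [0, -0.002, -0.003], 0.9], [[0, -0.004, 0.23], [0, -0.002, -0.003], 0.9], [[0, -0.004, 0.23], [0, -0.002, -0.003], 0.9], [[0, -0.004, 0.23], [0, -0.002, -0.003], 0.9]]' --squeeze 15

```text
clock: 14.6
eef_pos: [471.6, 86.5, 96.1]
eef_rot: [3.141, 0.001, 2.957]
wrist_force: [-0.8, 15.0, -1.7]
finger_gap: 14.7
finger_force: 15.0
```

```bash
python3 - <<'E'
from h import *
s=manip.read_state(); f=s["wrist_force"]; print(inV(s["eef_pos"]),s["eef_pos"],s["eef_rot"],s["finger_gap"],"Fv",inV(f[:2]+O),f[2])
E
```

```text
[-150.5    2.5] [471.55448115  86.45373163  96.07698123] [3.14117063e+00 1.23414458e-03 2.95670091e+00] 14.672531898515027 Fv [-3.6 14.6] -1.6632283784556374
```

apply_moves --moves '[[[-0.001, 0.024, 0], [0, 0, 0.032], 0.9], [[-0.004, 0.044, 0], [0, 0, 0.064], 0.9], [[-0.009, 0.063, 0], [0, 0, 0.0955], 0.9], [[-0.016, 0.082, 0], [0, 0, 0.127], 0.9], [[-0.0245, 0.1, 0], [0, 0, 0.159], 0.9], [[-0.035, 0.117, 0], [0, 0, 0.191], 0.9], [[-0.035, 0.117, 0], [0, 0, 0.191], 0.9]]'

```text
clock: 15.18
eef_pos: [485.8, 112.9, 96.0]
eef_rot: [-3.141, 0.002, 2.353]
wrist_force: [1.3, 1.4, 3.9]
finger_gap: 14.4
finger_force: 15.0
```

```bash
cat >> h.py <<'E'
def tool():
    s=manip.read_state(); f=s["wrist_force"]; R=Ro.from_euler('xyz',s["eef_rot"])
    print("V",inV(s["eef_pos"]),"yaw",s["eef_rot"][2].round(3),"theta",round(2.955-s["eef_rot"][2],3),"F tool",R.inv().apply(f).round(1),"gap",round(s["finger_gap"],1))
E
python3 -c "
from h import *
tool()"
```

```text
V [-141.4   31.1] yaw 2.353 theta 0.602 F tool [ 0.1  1.9 -3.9] gap 14.4
```

apply_moves --moves '[[[-0.001, 0.02, 0], [0, 0, 0.032], 0.9], [[-0.004, 0.04, 0], [0, 0, 0.064], 0.9], [[-0.009, 0.059, 0], [0, 0, 0.0955], 0.9], [[-0.016, 0.078, 0], [0, 0, 0.127], 0.9], [[-0.0245, 0.096, 0], [0, 0, 0.159], 0.9], [[-0.035, 0.113, 0], [0, 0, 0.191], 0.9]]'

```text
clock: 15.68
eef_pos: [511.5, 125.8, 96.0]
eef_rot: [-3.141, 0.003, 1.756]
wrist_force: [-2.5, -5.4, 6.7]
finger_gap: 14.9
finger_force: 15.0
```

```bash
python3 -c "
from h import *
tool()"
```

```text
V [-118.6   48.6] yaw 1.756 theta 1.199 F tool [-4.9 -3.4 -6.7] gap 14.9
```

apply_moves --moves '[[[-0.002, 0.016, 0], [0, 0, 0.0255], 0.9], [[-0.005, 0.032, 0], [0, 0, 0.051], 0.9], [[-0.008, 0.0475, 0], [0, 0, 0.0764], 0.9], [[-0.008, 0.0475, 0], [0, 0, 0.0764], 0.9]]'

```text
clock: 16.02
eef_pos: [523.8, 126.3, 96.0]
eef_rot: [3.141, 0.002, 1.516]
wrist_force: [1.6, -2.4, 4.1]
finger_gap: 14.9
finger_force: 15.0
```

```bash
python3 -c "
from h import *
tool()"
```

```text
V [-106.6   51.4] yaw 1.516 theta 1.439 F tool [-2.4  1.7 -4.1] gap 14.9
```

Now small steps of 0.04 rad (2 mm).

apply_moves --moves '[[[0, 0.008, 0], [0, 0, 0.0127], 0.9], [[0, 0.008, 0], [0, 0, 0.0127], 0.9]]'

```text
clock: 16.18
eef_pos: [525.5, 126.1, 96.0]
eef_rot: [3.141, 0.002, 1.478]
wrist_force: [-2.0, -1.5, 6.2]
finger_gap: 14.6
finger_force: 15.0
```

```bash
python3 -c "
from h import *
tool()"
```

```text
V [-104.9   51.5] yaw 1.478 theta 1.477 F tool [-1.7 -1.8 -6.2] gap 14.6
```

apply_moves --moves '[[[-0.0005, 0.008, 0], [0, 0, 0.0127], 0.9], [[-0.0005, 0.008, 0], [0, 0, 0.0127], 0.9]]'

```text
clock: 16.35
eef_pos: [527.4, 125.9, 96.0]
eef_rot: [3.141, 0.002, 1.439]
wrist_force: [-2.2, -1.2, 5.7]
finger_gap: 14.8
finger_force: 15.0
```

```bash
python3 -c "
from h import *
tool()"
```

```text
V [-103.    51.6] yaw 1.439 theta 1.516 F tool [-1.5 -2.  -5.7] gap 14.8
```

apply_moves --moves '[[[-0.0005, 0.006, 0], [0, 0, 0.0095], 0.9], [[-0.0005, 0.006, 0], [0, 0, 0.0095], 0.9]]'

```text
clock: 16.52
eef_pos: [528.8, 125.6, 96.0]
eef_rot: [3.141, 0.002, 1.409]
wrist_force: [-3.1, -1.3, 6.0]
finger_gap: 14.5
finger_force: 15.0
```

```bash
python3 -c "
from h import *
tool()"
```

```text
V [-101.6   51.7] yaw 1.409 theta 1.546 F tool [-1.8 -2.9 -6. ] gap 14.5
```

apply_moves --moves '[[[-0.0005, 0.006, 0], [0, 0, 0.0095], 0.9], [[-0.0005, 0.006, 0], [0, 0, 0.0095], 0.9]]'

```text
clock: 16.68
eef_pos: [530.2, 125.3, 96.0]
eef_rot: [3.141, 0.002, 1.38]
wrist_force: [-3.1, -0.9, 5.8]
finger_gap: 14.4
finger_force: 15.0
```

```bash
python3 -c "
from h import *
tool()"
```

```text
V [-100.2   51.6] yaw 1.38 theta 1.575 F tool [-1.5 -2.9 -5.8] gap 14.4
```

apply_moves --moves '[[[-0.0005, 0.004, 0], [0, 0, 0.006], 0.9], [[-0.0005, 0.004, 0], [0, 0, 0.006], 0.9]]'

```text
clock: 16.85
eef_pos: [531.0, 125.1, 96.0]
eef_rot: [-3.142, 0.002, 1.361]
wrist_force: [-4.2, 0.5, 7.7]
finger_gap: 14.5
finger_force: 15.0
```

```bash
python3 -c "
from h import *
tool()"
```

```text
V [-99.4  51.6] yaw 1.361 theta 1.594 F tool [-0.4 -4.2 -7.7] gap 14.5
```

Contact is starting, with the tangential force up from 2.9 to 4.2 N. I'll go on in 1 mm steps.

apply_moves --moves '[[[0, 0.003, 0], [0, 0, 0.0048], 0.9], [[0, 0.003, 0], [0, 0, 0.0048], 0.9]]'

```text
clock: 17.02
eef_pos: [531.5, 125.0, 96.0]
eef_rot: [-3.141, 0.002, 1.347]
wrist_force: [-6.0, 0.7, 8.4]
finger_gap: 14.6
finger_force: 15.0
```

```bash
python3 -c "
from h import *
tool()"
```

```text
V [-98.8  51.5] yaw 1.347 theta 1.608 F tool [-0.6 -6.  -8.4] gap 14.6
```

apply_moves --moves '[[[0, 0.003, 0], [0, 0, 0.0048], 0.9], [[0, 0.003, 0], [0, 0, 0.0048], 0.9]]'

```text
clock: 17.18
eef_pos: [532.2, 124.9, 96.0]
eef_rot: [-3.141, 0.002, 1.332]
wrist_force: [-6.7, 0.7, 8.4]
finger_gap: 14.3
finger_force: 15.0
```

```bash
python3 -c "
from h import *
tool()"
```

```text
V [-98.1  51.5] yaw 1.332 theta 1.623 F tool [-0.9 -6.7 -8.4] gap 14.3
```

apply_moves --moves '[[[0, 0.003, 0], [0, 0, 0.0048], 0.9], [[0, 0.003, 0], [0, 0, 0.0048], 0.9]]'

```text
clock: 17.35
eef_pos: [532.8, 124.7, 95.9]
eef_rot: [-3.141, 0.002, 1.317]
wrist_force: [-7.2, 0.7, 9.6]
finger_gap: 14.5
finger_force: 15.0
```

```bash
python3 -c "
from h import *
tool()"
```

```text
V [-97.5  51.5] yaw 1.317 theta 1.638 F tool [-1.2 -7.1 -9.6] gap 14.5
```

apply_moves --moves '[[[0, 0.003, 0], [0, 0, 0.0048], 0.9], [[0, 0.006, 0], [0, 0, 0.0096], 0.9], [[0, 0.006, 0], [0, 0, 0.0096], 0.9]]'

```text
clock: 17.6
eef_pos: [534.1, 124.4, 96.0]
eef_rot: [-3.14, 0.002, 1.286]
wrist_force: [-9.8, 0.9, 10.4]
finger_gap: 14.5
finger_force: 15.0
```

```bash
python3 -c "
from h import *
tool()"
```

```text
V [-96.2  51.4] yaw 1.286 theta 1.669 F tool [ -1.9  -9.7 -10.3] gap 14.5
```

apply_moves --moves '[[[0, 0, 0], [0, 0, 0], 0.55], [[0, 0, 0], [0, 0, 0], 0.55], [[0, 0, 0], [0, 0, 0], 0.55], [[0, 0, 0], [0, 0, 0], 0.55], [[0, 0, -0.1], [0, 0, 0], 0.55], [[0, 0, -0.25], [0, 0, 0], 0.55], [[0, 0, -0.4], [0, 0, 0], 0.55], [[0, 0, -0.55], [0, 0, 0], 0.55], [[-0.4, -0.1, -0.6], [0, 0, 0], 0.55], [[-0.4, -0.1, -0.6], [0, 0, 0], 0.55], [[-0.4, -0.1, -0.6], [0, 0, 0], 0.55], [[-0.4, -0.1, -0.6], [0, 0, 0], 0.55]]'

```text
clock: 18.6
eef_pos: [481.4, 33.3, 246.8]
eef_rot: [3.139, 0.002, 1.282]
wrist_force: [-0.1, -0.4, 0.5]
finger_gap: 42.0
finger_force: 0.0
```

```bash
python3 - <<'E'
from h import *
tool()
i=viewer.camera_info("wrist"); im=viewer.camera("wrist"); cv2.imwrite("pics/w10.png",im)
print(proj(i,[V(-45,-20,27),V(-38,-35,20),V(43,-40,20),V(0,0,34),V(0,48,30),V(-101,51,108)]).round())
def show(b):
    for r in b: print(''.join(" .:-=+*#%@"[9-int(v)*10//200 if v<200 else 0] for v in r))
g=cv2.cvtColor(im,cv2.COLOR_BGR2GRAY); p=proj(i,[V(-101,20,0),V(60,60,0),V(60,-50,0),V(-100,-50,0)]); a=p.min(0).clip(0).astype(int)-[0,0]; z=p.max(0).astype(int)
c=g[a[1]:min(z[1],479),a[0]:min(z[0],639)]; print(a,c.shape); show(cv2.resize(c,(100,45),interpolation=cv2.INTER_AREA))
E
```

```text
V [-131.   -47.9] yaw 1.282 theta 1.673 F tool [-0.4  0.1 -0.5] gap 42.0
[[398. 175.]
 [403. 188.]
 [478. 185.]
 [442. 152.]
 [441. 103.]
 [344. 106.]]
[340  86] (117, 148)
::::::::::::::::::::::::::::::::::::::::::::::::::::::::::::::::::::::::::::::::::::::::::--======--
::::::::::::::::::::::::::::::::::::::::::::::::::::::::::::::::::::::::::::-----------:::::::::::::
:::::::::::::::::::::::::::::::::::::::::::::::::::::::::-::::----::::::::::::::::::::::::::::::::::
::::---::::::::::::::::::::::::::::::::::::--:::::::::::::::::::::::::::::::::::::::::::::::::::::::
:-++****=-:::::::::::::::--:::::::::-==--::::::::::::::::::::::::::::::::::::::::::::::::-:--------:
=*#######*=::::::::::::-++=::::::::=+***+-:::::::::::::::::::::::::::::::::---------------------==--
##########*-:::::::::::=*+=:::::::-+*****=::::::::::::::::---------------------================+*+=-
###########=:::::::::::=**=:::::::-+****+--------------------=======================+=-----:::-+*+==
##########*-::::::::::-+**=-::------+++==---===============-====-------:::--::::::-=**+-::::::-+*+=-
##########=:::::::
[... 2917 characters left out ...]
==============++=:::::::::=**=--------=+=-:::::::-:::::::::::::::::::::::::-=**=-:::::-+**=-::
====+++++++++++++++==--:::::::::=+*=------------:::::-++=-::::::::::::::::::::::::-==-::----=+*+=-::
++++*++++++++====--::::::::::::-====----===-::--::::-=+*+-::::::::::-----------::----::-=+*****+=-:-
*+++++=--:----::::::::::::::::::--:---::-+=-:---:::---------------:::--:::::::::::::::::=******+--:-
+=====-::::::::::::::::::::::::::::::::::-------::---:::::::::::::::::::::::::::::::::::=******+--:-
======-::::::::::::::::::::::::::::::::::::::::::::::::::::::::::::::::::::::::::::::::-=******+--:-
=====-:::::::::::::::::::::::::::::::::::::::::::::::::::::::::::::::::::::::::::::::::-+******+--:-
```

The dot-print shows the jaw against the carrier's mouth, the carrier against the end stop and fence, and the crank handle pointing to +y. The robot touches nothing, so I'm handing in.

```bash
python3 -c "
from cell import manip
print(manip.sign_off())"
```

```text
the job is handed in; nothing more can be done
None
```

I handed the job in after about 19 s: the unit is snapped home in the carrier, the carrier is against the fence and end stop, and the jaw is clamped with about 10 N at the crank handle; the gripper is clear and I did not touch the other things.

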